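# Release and slide open a radio's battery cover with a pin tool

### The job

Take the pin tool from its wooden stand, push its pin down the small hole in the battery cover of the radio to press and hold the recessed release button, and with the button held down push the cover away all the way until it stops at the end bar. Then pull the pin out so that the cover locks open, and put the tool back upright in its stand, pin fully down the hole. Be gentle: touch the radio with the tool only, never let the tool's downward press and sideways push on it add up to more than about 15 N, and leave the microphone, remote control and mug alone.

Things in the scene. Friction and masses are not known exactly. Their poses are not given: they have to be found in the camera images.
- radio: portable radio, black case 200 x 150 mm (its x, y), upper face 60 mm above the table, fixed. Origin: centre of its underside. Its +x points from the end with two knobs and an amber window to the end with two metal sockets. On top, a grey cover (90 x 74 x 5 mm) runs between two low aluminium rails towards +x, where a low end bar lies
- recess (a point): centre of the mouth of the round hole in the square grey block (36 x 36 mm, top 88 mm above the table) that stands on the cover and moves with it. Hole 9 mm wide, chamfered to 13 mm, straight down. The steel button (7.6 mm wide) lies 2 to 17 mm below the mouth, differently each time and not measured: feel for it. Fully down it meets a rigid stop 5.5 mm lower
- cover (a joint): how far the battery cover has been slid along the radio's +x, m: 0 shut, 0.040 fully open against its stop. Needs about 3 N sideways. Locked at 0, and it catches again about every 10 mm if the button is let up on the way; at fully open (beyond 0.0385) it locks open when the button comes up
- button (a joint): how far the release button is pressed down, m: 0 up, 0.0055 fully down, at its rigid stop. Spring: 2.5 N to start, about 7 N fully down. The cover is freed beyond 0.0045
- tool_grip (a point): centre of the handle of the pin tool, 56 mm above the tip of its pin. The tool stands upright: square black handle 18 x 18 mm, 60 mm tall (its sides along the tool's x and y), with a steel pin of 6 mm diameter that sticks out 26 mm below the handle. Mass about 60 g. z points up the handle
- tool_tip (a point): tip of the pin of the pin tool, on its axis, 26 mm below the handle's underside
- tool: the whole pin tool, origin at the tip of the pin
- stand_hole0 (a point): centre of the mouth of the hole in the tool stand's top, 35 mm above the table. Stand: square wooden block, 60 x 60 x 35 mm, fixed. Hole 10 mm wide, chamfered, 28 mm deep; the tool stands in it with the handle's underside on the block's top
- mic: black hand microphone lying flat, 110 x 55 x 30 mm, origin under the middle of its wide part; bystander
- remote: black remote control lying flat, 160 x 45 x 20 mm, origin under its centre; bystander
- mug: white mug, 80 mm wide, 90 mm tall, origin under its centre; bystander
There are look-alikes about, which are no part of the job. What is meant by the tool is not orange or turquoise, and is the larger of those in its own colour.

How it is judged:
By the outcome, as a careful person would: the job done as asked, in the order asked, and still so for the second after the job is handed in, with the robot touching nothing.
It also fails if it takes over 70 s, if anything falls off the work surface, if the arm or the gripper's body presses on something with over 40 N, if the wrist force passes 120 N, or if a joint passes its speed limit or range.

### The arm

A 6-joint arm with a two-finger parallel gripper is mounted at the origin on the work surface. World frame = base frame: x ahead of the robot, y to its left, z up, the work surface at z = 0. Lengths are in mm, angles in degrees, forces in N, time in s.
With the tool pointing down it reaches from about 325 to 875 mm from the base axis. Payload 4.4 kg.
Tool frame: the origin (TCP) lies midway between the tips of the shut fingers; the grasp point (between the pads) lies arm.hold_point_z behind it (arm.hold_point_z is the distance from the TCP to the grasp point, in mm); z points along the fingers, x is the direction in which the jaws open and shut, and the axes are right-handed (so a half turn about z gives the same grasp; the last joint's range is limited). The gripper opens to 85 mm and grips with 20 to 120 N. Pads are 22 mm wide; open, the fingers measure 114 mm over their backs; the gripper's body (76 mm by 85 mm) begins 54 mm behind the grasp point. The pads swing forward as they close: fully open they stand 13 mm farther back than shut.
Start: joints at [-77.321, 11.837, 88.321, -0, 79.842, -8.623], TCP at [208.881, -535.72, 231.282] pointing down, gripper open.
Joint ranges: [-156.59, 156.59], [-49.26, 127.26], [12.9, 141.05], [-63.56, 243.56], [4.71, 150.69], [-161.64, 161.64]. Speed limits (degrees/s): [159.86, 159.86, 180, 180, 180, 180].

### API

Orientations are given as a 3x3 rotation matrix whose columns are the frame's x, y, z axes.
In Python, from bench import arm, hand, kinematics, cams, ticket, search_frame, outline_of, telemetry gives the robot as it stands. Calls block until the motion is done:
- arm.move_pose(position, orientation): joint-space move of the TCP to a pose.
- arm.servo_line(position, attitude=None, feed=150): straight line of the TCP; attitude=None keeps the orientation; feed is the mean speed in mm/s.
- arm.move_joints(angles): joint-space move.
- hand.move_gripper(opening): opening from 0.0 (shut) to 1.0 (fully open); the grip force is fixed at half the most; returns when the fingers have stopped.
- arm.dwell(seconds).
- kinematics.solve_ik(position, orientation): joint angles nearest the present ones, or None.
- cams.get_image(name): name is "side" or "top" or "wrist"; returns a dict with "pixels" (400x640x3 uint8, blue, green, red), "z_map" (400x640 float32, mm along the optical axis (not along the pixel's ray), 0 where there is no reading), "vertical_fov" (degrees; the focal length in pixels is half the picture's height over the tangent of half this angle, whatever the lens; pixels are square), "cx", "cy" (the principal point, pixels), "rvec" (rotation vector, rad) and "tvec" (3), from world to camera coordinates, as OpenCV has them. Camera axes: x right, y down, z forward; pixel columns grow to the right and rows downward; lengths in mm; the calibration is good to about 2 mm. A picture is of the moment at which its call begins.
A pose or a line that the arm cannot do raises arm.PlanningError and nothing moves.
- ticket.finish_job(): hands the job in, once; it reports no verdict.
Trained networks look in the newest picture that a camera, given by its name, has taken for a name from the list of things; names that differ only in an ending like _2 or _b are one class to them, and where a whole thing is asked for, a point or a joint stands for the part that bears it (a point fixed in the world has none). Each returns a list of dicts, best first, with "p" (0 to 1); they miss things now and then, are a little off and sometimes report something else, mostly with a low value. They report only what shows in the picture. A call takes as long as a camera call. They do not tell look-alikes from the thing itself.
- search_frame(camera, thing): "bbox" ([left, top, width, height] in pixels, round what is visible of it).
- outline_of(camera, thing): "region" (400x640 bool, what is visible of it) and "bbox" ([left, top, width, height] in pixels, round what is visible of it).
Readings, each from a call of its own:
- telemetry.read_time(): time.
- telemetry.read_qpos(): joint angles.
- telemetry.read_qd(): joint speeds.
- telemetry.read_joint_efforts(): joint torques, N m.
- telemetry.read_tcp_pos(): TCP position.
- telemetry.read_ee_rot(): TCP orientation.
- telemetry.read_force(): force on the tool from outside, world axes, zero at the start.
- telemetry.read_moment(): the same for the moment, N m.
- telemetry.read_finger_gap(): opening from 0.0 (shut) to 1.0 (fully open).
Only numpy, scipy, OpenCV 4.12 (cv2) and the standard library are available. Lean on these libraries where they do the work, as an engineer would, in place of code of your own. Each camera call takes 0.05 s, during which the arm holds its last target.

## Working session

There is one attempt and no reset: what is moved stays moved. The work goes in short steps, each a Python script; the robot and the scene stay as the last script left them, time stands still between calls to the robot, and variables do not carry over. Pictures are saved under pics/ and viewed, and the job is handed in when it is done.

```bash
ls; mkdir -p pics; cat > h.py <<'E'
import numpy as np, cv2
from bench import arm, hand, kinematics, cams, ticket, search_frame, outline_of, telemetry
def cam(n):
    d=cams.get_image(n); f=200/np.tan(np.radians(d["vertical_fov"])/2)
    d["K"]=np.array([[f,0,d["cx"]],[0,f,d["cy"]],[0,0,1]]); d["R"]=cv2.Rodrigues(np.array(d["rvec"],float))[0]; d["t"]=np.array(d["tvec"],float).reshape(3); return d
def ray(d,u,v):
    r=d["R"].T@np.linalg.solve(d["K"],[u,v,1.]); return -d["R"].T@d["t"], r
def atz(d,u,v,z):
    c,r=ray(d,u,v); return c+r*(z-c[2])/r[2]
def pt(d,u,v):
    c,r=ray(d,u,v); return c+r*d["z_map"][int(round(v)),int(round(u))]
def cloud(d):
    v,u=np.mgrid[0:400,0:640]; p=np.stack([u,v,np.ones_like(u)],-1).reshape(-1,3)@np.linalg.inv(d["K"]).T
    p=p*d["z_map"].reshape(-1,1); return ((p-d["t"])@d["R"]).reshape(400,640,3)
def proj(d,P):
    q=d["K"]@(d["R"]@np.array(P,float)+d["t"]); return q[:2]/q[2]
E
python3 - <<'E'
from h import *
for n in ["side","top","wrist"]:
    d=cam(n); cv2.imwrite(f"pics/{n}0.png",d["pixels"]); np.savez(f"{n}0.npz",**d)
    print(n,(-d["R"].T@d["t"]).round(0),d["vertical_fov"])
    for t in ["radio","recess","tool","tool_grip","stand_hole0","mic","remote","mug"]:
        print(t,[(np.round(x["bbox"]).tolist(),round(x["p"],2)) for x in search_frame(n,t)][:5])
print(arm.hold_point_z,telemetry.read_time(),telemetry.read_ee_rot(),telemetry.read_force())
E
```

```text
pics
side [  190. -1009.   659.] 49.3736232996998
radio [([272.0, 179.0, 90.0, 58.0], 0.96)]
recess [([286.0, 182.0, 39.0, 26.0], 0.67)]
tool [([312.0, 258.0, 13.0, 26.0], 0.83), ([327.0, 296.0, 7.0, 23.0], 0.56), ([354.0, 257.0, 5.0, 32.0], 0.56), ([287.0, 249.0, 8.0, 28.0], 0.49)]
tool_grip [([310.0, 259.0, 8.0, 26.0], 0.8), ([290.0, 252.0, 7.0, 24.0], 0.67), ([329.0, 295.0, 9.0, 26.0], 0.62)]
stand_hole0 [([299.0, 272.0, 31.0, 32.0], 0.77)]
mic [([225.0, 169.0, 36.0, 18.0], 0.65)]
remote [([304.0, 153.0, 45.0, 19.0], 0.68)]
mug [([405.0, 226.0, 51.0, 52.0], 0.84)]
top [ 470.  -15. 1316.] 49.28643299287952
radio [([274.0, 162.0, 56.0, 81.0], 0.89)]
recess [([287.0, 194.0, 31.0, 35.0], 0.82)]
tool [([408.0, 211.0, 13.0, 10.0], 0.65), ([437.0, 244.0, 6.0, 3.0], 0.6), ([403.0, 240.0, 13.0, 9.0], 0.55), ([188.0, 231.0, 20.0, 37.0], 0.42), ([378.0, 255.0, 4.0, 3.0], 0.39)]
tool_grip [([377.0, 254.0, 5.0, 3.0], 0.6), ([405.0, 241.0, 12.0, 7.0], 0.53), ([409.0, 208.0, 10.0, 14.0], 0.5)]
stand_hole0 [([394.0, 234.0, 26.0, 23.0], 0.8)]
mic [([189.0, 229.0, 19.0, 38.0], 0.6)]
remote [([188.0, 123.0, 20.0, 56.0], 0.9)]
mug [([394.0, 132.0, 41.0, 36.0], 0.64)]
wrist [ 288. -505.  374.] 58.15674732585011
radio []
recess []
tool []
tool_grip []
stand_hole0 []
mic []
remote []
mug []
18.700000000000003 1.35 [[ 3.63242331e-01 -9.31694697e-01 -2.46551156e-05]
 [-9.31694697e-01 -3.63242331e-01  2.79045696e-05]
 [-3.49543212e-05  1.28349195e-05 -9.99999999e-01]] [ 0.39758918  0.23075594 -0.13343959]
```

```bash
python3 - <<'E'
import cv2
a=cv2.imread("pics/side0.png");b=cv2.imread("pics/top0.png")
cv2.imwrite("pics/s_c.png",cv2.resize(a[150:320,210:470],None,fx=3,fy=3,interpolation=2))
cv2.imwrite("pics/t_c.png",cv2.resize(b[110:290,180:450],None,fx=2.9,fy=2.9,interpolation=2))
E
```

```text
(no output)
```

View pics/s_c.png

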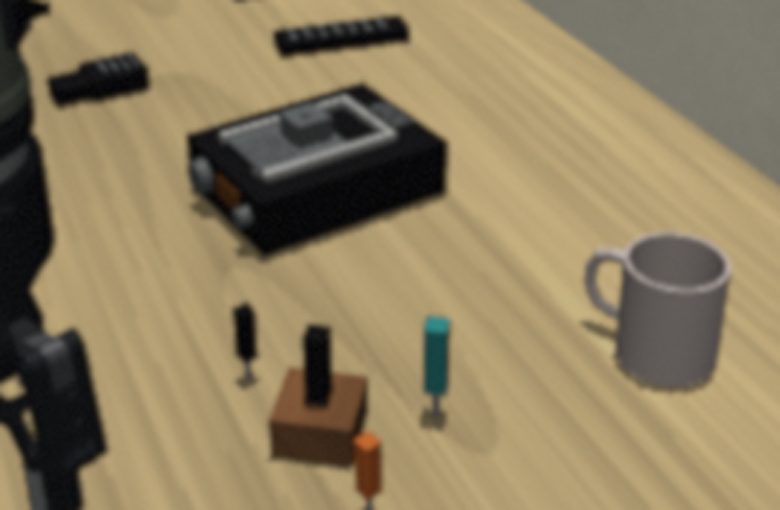

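View pics/t_c.png

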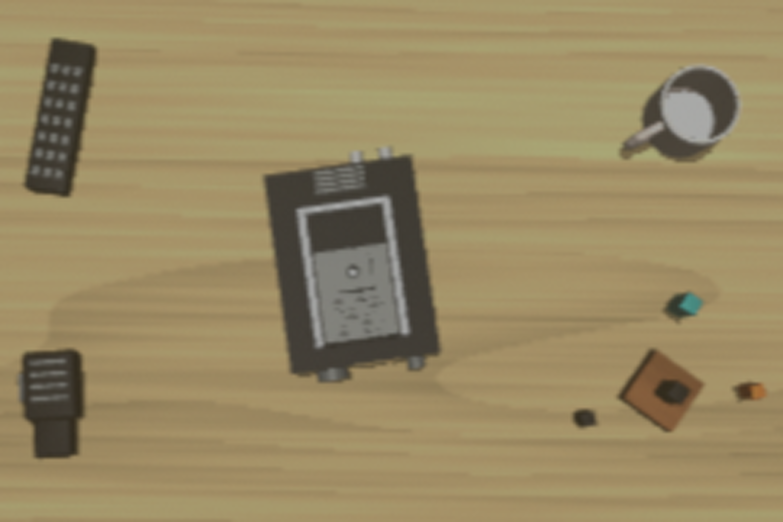

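The side and top views agree. The large black tool stands in the brown block (top view at about 411,244 px in the full frame). A smaller black look-alike is left of it, with turquoise and orange ones on the other sides. The radio's +x points up in the top view, towards the metal sockets. Next I'll get coarse positions.

```bash
python3 - <<'E'
from h import *
d={k:v for k,v in np.load("top0.npz",allow_pickle=True).items()}
T=lambda u,v:(180+u/2.9,110+v/2.9)
for n,u,v,z in [("hole",352,271,88),("radio tl",264,176,60),("tr",411,156,60),("bl",292,374,60),("br",440,353,60),
 ("tooltop",672,391,95),("st l",620,397,35),("st t",653,349,35),("st r",703,384,35),("st b",669,430,35),("small",585,417,60),("turq",685,303,80),("or",752,391,70),("mug",700,105,90)]:
    a=T(u,v); print(n,atz(d,*a,z).round(1),pt(d,*a).round(1))
E
```

```text
hole [553.2  -0.6  88. ] [ 5.54e+02 -4.00e-01  7.58e+01]
radio tl [648.9  89.1  60. ] [648.8  89.1  60.4]
tr [671.6 -57.5  60. ] [680.9 -59.5   2. ]
bl [452.3  57.2  60. ] [451.5  60.9  -3.7]
br [474.9 -88.8  60. ] [475.2 -92.2   1. ]
tooltop [ 441.2 -311.5   95. ] [ 441.2 -311.7   94.1]
st l [ 433.1 -273.1   35. ] [ 432.7 -275.7   21.9]
st t [ 482.  -306.8   35. ] [ 482.3 -315.6   -3.3]
st r [ 447.2 -357.8   35. ] [ 447.2 -358.2   33.4]
st b [ 400.5 -322.8   35. ] [ 400.6 -322.7   35.8]
small [ 413.7 -233.2   60. ] [ 414.1 -231.7   68.7]
turq [ 527.1 -328.4   80. ] [ 527.  -327.9   82. ]
or [ 441.6 -397.1   70. ] [ 441.5 -397.5   68.5]
mug [ 722.7 -341.8   90. ] [ 740.1 -364.3    5.7]
```

```bash
python3 - <<'E'
from h import *
d={k:v for k,v in np.load("wrist0.npz",allow_pickle=True).items()}
R=telemetry.read_ee_rot(); R=np.array(R)
c=-d["R"].T@d["t"]; print("cam in tool",R.T@(c-[208.881,-535.72,231.282]),"\naxes in tool\n",(R.T@d["R"].T).round(3))
# view pose: tool y such that camera at TCP-85*y
def view(target,ang,z):
    y=-np.array([np.cos(ang),np.sin(ang),0]); zz=np.array([0,0,-1.]); x=np.cross(y,zz)
    return np.column_stack([x,y,zz])
Rv=view(None,np.arctan2(-312,441),0)
off=Rv@np.array([0,-85,0])
p=np.array([441,-313,230])-0.75*off; p[2]=230
print(p,kinematics.solve_ik(p,Rv)); 
arm.move_pose(p,Rv); print(telemetry.read_time())
d=cam("wrist"); cv2.imwrite("pics/w1.png",d["pixels"]); np.savez("w1.npz",**d)
E
```

```text
cam in tool [  -0.31302552  -84.6842399  -142.53250833] 
axes in tool
 [[ 1.    -0.    -0.   ]
 [ 0.     0.945  0.328]
 [ 0.    -0.328  0.945]]
[ 388.95757422 -276.18086884  230.        ] [-4.57872815e+01 -2.10825919e-01  1.01696440e+02 -2.54444375e-14
  7.85143856e+01  7.94914759e+01]
2.725
```

View pics/w1.png

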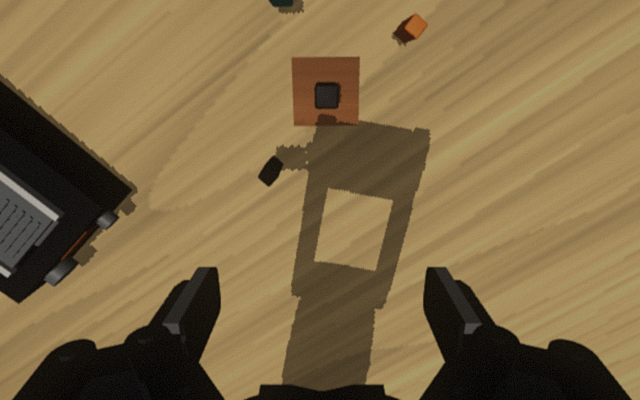

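The wrist view shows the block at about (326,91) with the black handle top at (327,95). It sits near the top edge, so I'll take two more views, closer and centred.

```bash
cat >> h.py <<'E'
def Rdown(ang):  # tool x (jaw) along ang (rad)
    x=np.array([np.cos(ang),np.sin(ang),0]); z=np.array([0,0,-1.]); return np.column_stack([x,np.cross(z,x),z])
E
python3 - <<'E'
from h import *
Rv=np.array(telemetry.read_ee_rot()); dirn=-Rv[:,1]
p0=np.array(telemetry.read_tcp_pos())
ims=[]
for i,(f,s,z) in enumerate([(45,25,200),(45,-25,200)]):
    p=p0+dirn*f+Rv[:,0]*s; p[2]=z
    arm.servo_line(p.tolist(),feed=200)
    d=cam("wrist"); np.savez(f"w2_{i}.npz",**d); ims.append(d["pixels"])
    print(proj(d,[441,-313,95]))
print(telemetry.read_time(), np.degrees(np.arctan2(Rv[1,0],Rv[0,0])))
cv2.imwrite("pics/w2.png",np.hstack([cv2.resize(im[60:320,220:420] ,None,fx=2,fy=2) for im in ims]))
E
```

```text
[285.10964157 167.84201559]
[357.21173248 168.13155191]
3.725 -125.31146966567368
```

View pics/w2.png

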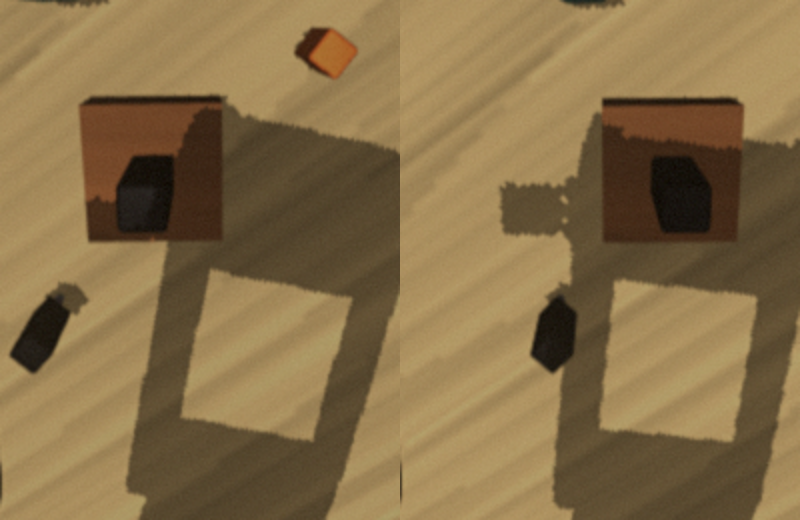

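Both views show the handle top face, with its centre at about (291,160) full-frame in the left picture and (361,163) in the right. The block is aligned with the wrist. I'll fit both from the depth map and cross-check by two-view triangulation.

```bash
python3 - <<'E'
from h import *
ds=[]
for i in range(2):
    d=dict(np.load(f"w2_{i}.npz",allow_pickle=True)); ds.append(d)
    P=cloud(d).reshape(-1,3); near=np.linalg.norm(P[:,:2]-[441,-313],axis=1)<45
    H=P[near&(P[:,2]>88)&(P[:,2]<105)]; S=P[near&(P[:,2]>28)&(P[:,2]<42)]
    for n,Q in (("handle",H),("stand",S)):
        r=cv2.minAreaRect(Q[:,:2].astype(np.float32)); print(n,len(Q),np.median(Q[:,2]).round(1),np.round(r[0],1),np.round(r[1],1),round(r[2],1))
    # low points near stand hole handle body: slices
    for lo,hi in ((40,60),(60,85)):
        Q=P[near&(P[:,2]>lo)&(P[:,2]<hi)]; print(lo,len(Q),Q[:,:2].mean(0) if len(Q) else 0)
# matching: project nominal top centre, template match
a,b=ds
ga,gb=[cv2.cvtColor(x["pixels"],cv2.COLOR_BGR2GRAY).astype(float) for x in ds]
Pm=[x["K"]@np.column_stack([x["R"],x["t"]]) for x in ds]
def tri(ua,ub):
    X=cv2.triangulatePoints(Pm[0],Pm[1],np.array(ua,float).reshape(2,1),np.array(ub,float).reshape(2,1)); return (X[:3]/X[3]).ravel().round(1)
o=np.array([220,60])
L=lambda x,y:o+np.array([x,y])/2
Rr=lambda x,y:o+np.array([x-400,y])/2
print("stand corners",[tri(L(*p),Rr(*q)) for p,q in [((81,103),(603,104)),((222,103),(742,105)),((222,240),(736,241)),((89,240),(605,241))]])
print("handle top near edge corners",[tri(L(*p),Rr(*q)) for p,q in [((121,229),(664,229)),((166,231),(710,231)),((118,190),(660,190))]])
E
```

```text
handle 664 94.7 [ 440.9 -317.5] [18.  18.4] 53.6
stand 3813 35.0 [ 440.9 -317.1] [59.4 60.3] 55.1
40 113 [ 445.68459892 -323.37799547]
60 192 [ 445.11420033 -323.41322413]
handle 646 94.8 [ 440.9 -317.5] [18.1 18. ] 54.5
stand 3798 35.0 [ 440.5 -317.4] [59.9 60.8] 55.2
40 126 [ 447.88812933 -319.53540233]
60 189 [ 447.97121558 -319.08569086]
stand corners [array([ 482.3, -311. ,   33.3]), array([ 447.6, -359.1,   30.5]), array([ 399.1, -325.2,   35.2]), array([ 433.8, -277.9,   38.6])]
handle top near edge corners [array([ 439. , -307.3,   94.4]), array([ 429.6, -320.5,   96.9]), array([ 450.1, -313.6,   87.9])]
```

Depth and triangulation agree: handle centre (440.9,-317.5), top at 95 mm, jaw angle about 54°. That puts the stand hole near (440.8,-317.3) at z=35, as stated. Now the grasp.

```bash
python3 - <<'E'
from h import *
R=Rdown(np.radians(54-180))
hand.move_gripper(0.5)
g=[440.9,-317.5]
arm.move_pose([*g,150],R); 
f0=np.array(telemetry.read_force());print("f",f0.round(2))
arm.servo_line([*g,68-18.7],R,feed=100)
print("f",np.array(telemetry.read_force()).round(2))
hand.move_gripper(0.0)
print("gap",telemetry.read_finger_gap()*85,"f",np.array(telemetry.read_force()).round(2),telemetry.read_tcp_pos(),telemetry.read_time())
d=cam("side"); cv2.imwrite("pics/g1.png",cv2.resize(d["pixels"][200:330,240:400],None,fx=4,fy=4))
d=cam("wrist"); cv2.imwrite("pics/g1w.png",d["pixels"])
E
```

```text
f [-0.39 -0.16  0.58]
f [-0.29 -0.09 -0.4 ]
gap 17.33890856115689 f [-0.45  0.45  2.41] [ 441.46155921 -318.07825088   50.17840913] 6.0583
```

View pics/g1.png

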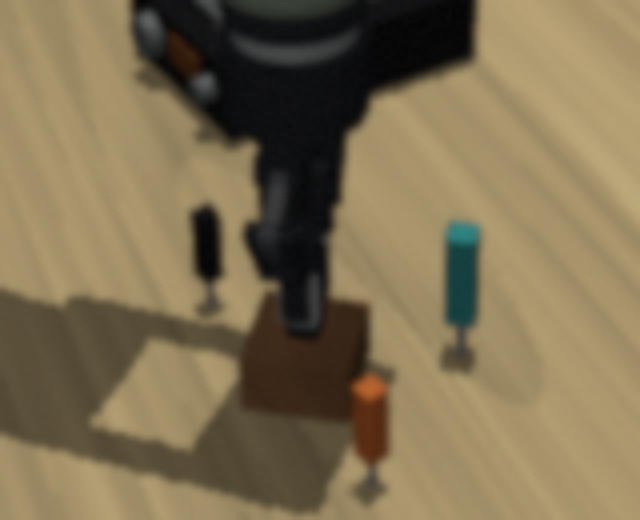

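View pics/g1w.png

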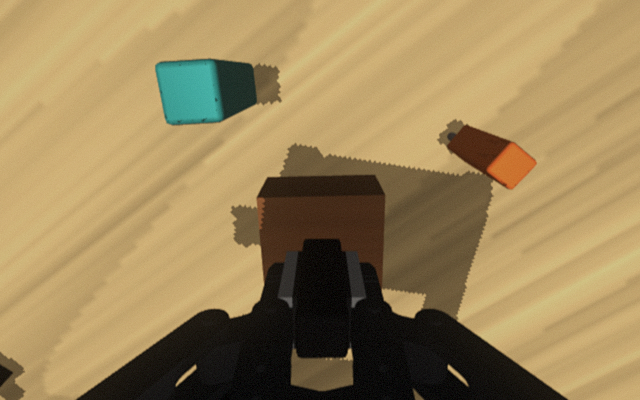

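Gripped: the gap reads 17.3 mm and nothing else was touched. I'll lift, then look at the radio from two wrist poses with the jaw along radio x.

```bash
python3 - <<'E'
from h import *
arm.servo_line([440.9,-317.5,200],feed=150)
print("gap",telemetry.read_finger_gap()*85,"f",np.array(telemetry.read_force()).round(2))
R=Rdown(np.radians(9.2-180)); q=kinematics.solve_ik([553,60,200],R); print(q)
ims=[]
for i,(x,y) in enumerate([(530,65),(580,65)]):
    (arm.move_pose if i==0 else arm.servo_line)([x,y,200],R)
    d=cam("wrist"); np.savez(f"r_{i}.npz",**d); ims.append(d["pixels"]); cv2.imwrite(f"pics/r{i}.png",d["pixels"])
    print([ (x["bbox"],x["p"]) for x in search_frame("wrist","recess")])
    print(proj(d,[553,-.6,88]),telemetry.read_tcp_pos(),telemetry.read_time())
    P=cloud(d).reshape(-1,3); near=np.linalg.norm(P[:,:2]-[553,0],axis=1)<50
    Q=P[near&(P[:,2]>82)&(P[:,2]<94)]; r=cv2.minAreaRect(Q[:,:2].astype(np.float32)); print(len(Q),np.median(Q[:,2]),r)
E
```

```text
gap 17.29125013977783 f [-0.29  0.14 -0.15]
NoneTraceback (most recent call last):
  File "<stdin>", line 7, in <module>
bench.PlanningError: the arm cannot take that pose within its joint ranges
```

```bash
python3 - <<'E'
from h import *
R=Rdown(np.radians(9.2)); q=kinematics.solve_ik([553,-60,200],R); print(q)
for i,(x,y) in enumerate([(530,-65),(580,-65)]):
    (arm.move_pose if i==0 else arm.servo_line)([x,y,200],R)
    d=cam("wrist"); np.savez(f"r_{i}.npz",**d); cv2.imwrite(f"pics/r{i}.png",d["pixels"])
    print([ (x["bbox"],x["p"]) for x in search_frame("wrist","recess")])
    print(proj(d,[553,-.6,88]),telemetry.read_tcp_pos(),telemetry.read_time())
    P=cloud(d).reshape(-1,3); near=np.linalg.norm(P[:,:2]-[553,0],axis=1)<50
    Q=P[near&(P[:,2]>82)&(P[:,2]<94)]; r=cv2.minAreaRect(Q[:,:2].astype(np.float32)); print(len(Q),np.median(Q[:,2]),r)
E
```

```text
[-1.51072322e+01  1.11473874e+01  9.29700578e+01 -2.54444375e-14
  7.58825548e+01 -2.43072322e+01]
[([278.1, 51.4, 127.7, 103.7], 0.8)]
[369.67332823 108.30080779] [529.93826369 -65.52427783 199.88088686] 9.05
2704 87.93261845449814 ((553.9401245117188, -0.44132423400878906), (36.217430114746094, 36.025516510009766), 9.093313217163086)
[([211.2, 40.0, 124.7, 109.7], 0.74), ([296.0, 226.8, 51.6, 134.0], 0.54)]
[298.67538979  96.8573513 ] [578.95636906 -65.00043731 199.64037761] 9.6333
2766 87.93119341184845 ((553.751708984375, -0.4028759002685547), (35.90153503417969, 35.804317474365234), 9.212126731872559)
```

View pics/r0.png

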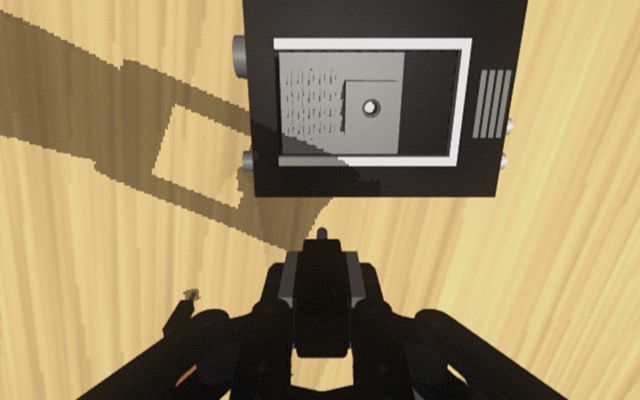

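View pics/r1.png

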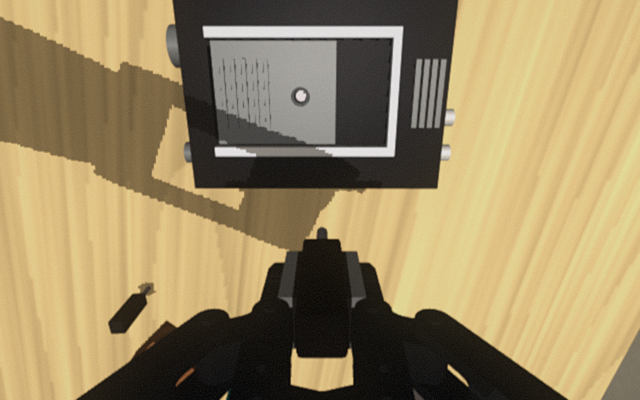

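Both views show the block with its round hole at (371,107) and (300,97), with the steel button visible inside. The pin tip shows just above the handle at (322,232). I'll measure the hole and the tip with the same camera.

```bash
python3 - <<'E'
from h import *
ds=[dict(np.load(f"r_{i}.npz",allow_pickle=True)) for i in (0,1)]
cs=[cv2.resize(d["pixels"][225:265,295:350],None,fx=7,fy=7,interpolation=2) for d in ds]
hs=[cv2.resize(ds[0]["pixels"][85:125,345:400],None,fx=7,fy=7,interpolation=2),cv2.resize(ds[1]["pixels"][77:117,272:327],None,fx=7,fy=7,interpolation=2)]
cv2.imwrite("pics/tip.png",np.vstack([np.hstack(cs),np.hstack(hs)]))
R=Rdown(np.radians(9.2))
tcps=[[529.94,-65.52,199.88],[578.96,-65.0,199.64]]
for d,t in zip(ds,tcps):
    for (u,v) in [(321.5,230),(321.5,232),(322,236)]:
        w=pt(d,u,v); print("tipdepth",u,v,w.round(1),(R.T@(w-t)).round(1))
    w=atz(d,321.8,229.5,t[2]-41.2); print((R.T@(w-t)).round(2))
print(atz(ds[0],371,107,88),atz(ds[1],300,97,88))
E
```

```text
tipdepth 321.5 230 [529.3 -62.3 163.9] [-0.1 -3.3 36. ]
tipdepth 321.5 232 [529.4 -63.  165.1] [-0.1 -2.6 34.8]
tipdepth 322 236 [529.6 -62.6 170.6] [ 0.2 -2.9 29.2]
[ 4.00e-02 -1.17e+00  4.12e+01]
tipdepth 321.5 230 [578.9 -62.6 162.7] [ 0.4 -2.4 36.9]
tipdepth 321.5 232 [578.9 -62.3 166. ] [ 0.4 -2.7 33.7]
tipdepth 322 236 [579.2 -62.2 171. ] [ 0.6 -2.7 28.6]
[ 0.52 -0.72 41.2 ]
[5.53726232e+02 4.03724554e-01 8.80000000e+01] [ 5.53906626e+02 -5.49116876e-01  8.80000000e+01]
```

View pics/tip.png

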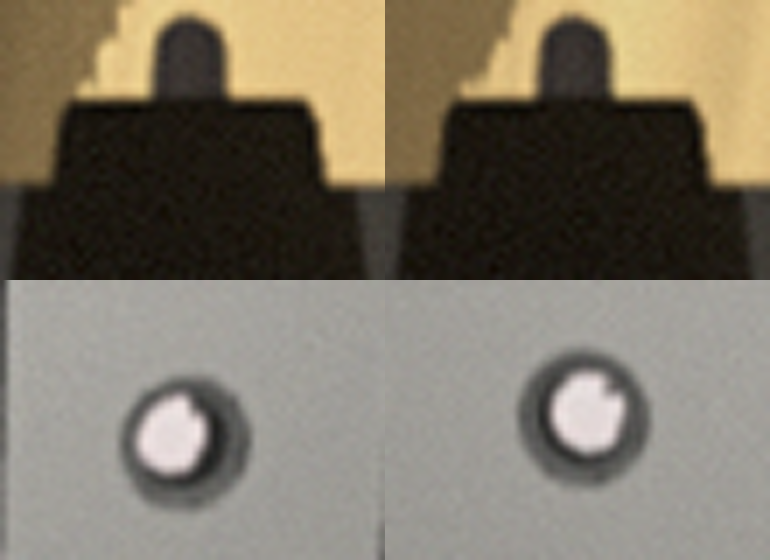

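The pin axis is within about 0.3 mm of the TCP axis. The hole is at (553.9,-0.45,88), matching the block centre and the stated 88 mm. I'll move over it and feel my way down.

```bash
cat >> h.py <<'E'
def F(n=6):
    fs=[]
    for _ in range(n):
        fs.append(telemetry.read_force()); arm.dwell(0.01)
    return np.mean(fs,0)
E
python3 - <<'E'
from h import *
R=Rdown(np.radians(9.15)); H=[553.75,-0.3]
print(telemetry.read_time())
arm.servo_line([*H,160],R,feed=200)
arm.servo_line([*H,134],feed=80); arm.dwell(0.2)
t0=telemetry.read_time();b=F(15);np.save("bias.npy",b);print(b.round(2),telemetry.read_tcp_pos(),t0)
z=134
while z>108:
    z-=1.0 if z>128 else .5
    arm.servo_line([*H,z],feed=25)
    f=F(4)-b; p=telemetry.read_tcp_pos()
    print(z,np.round(p,2),f.round(2),round(telemetry.read_time(),2))
    if f[2]>1.8 or np.hypot(f[0],f[1])>2.5: break
E
```

```text
9.6333
[ 0.1   0.09 -0.83] [ 5.54091438e+02 -3.20192173e-01  1.34463767e+02] 10.8583
133.0 [ 5.5368e+02 -2.5000e-01  1.3299e+02] [-0.21  0.04 -0.21] 11.27
132.0 [ 5.5370e+02 -2.9000e-01  1.3192e+02] [-0.41  0.08  0.61] 11.55
131.0 [ 5.5367e+02 -2.9000e-01  1.3090e+02] [ 0.2  -0.04 -0.25] 11.83
130.0 [ 5.5370e+02 -3.0000e-01  1.2992e+02] [ 0.1  -0.16  0.09] 12.12
129.0 [ 5.5368e+02 -2.9000e-01  1.2892e+02] [-0.6  -0.04 -0.09] 12.4
128.0 [ 5.5370e+02 -3.1000e-01  1.2794e+02] [-0.13  0.08  0.11] 12.68
127.5 [ 5.5373e+02 -2.9000e-01  1.2748e+02] [ 0.02 -0.17  0.1 ] 12.97
127.0 [ 5.5373e+02 -2.7000e-01  1.2697e+02] [-0.89 -0.21 -0.14] 13.25
126.5 [ 5.5372e+02 -2.8000e-01  1.2646e+02] [ 0.16 -0.13 -0.31] 13.53
126.0 [ 5.5370e+02 -2.9000e-01  1.2594e+02] [-0.24 -0.32 -0.15] 13.82
125.5 [ 5.5371e+02 -3.1000e-01  1.2545e+02] [ 0.53 -0.24 -0.52] 14.1
125.0 [ 5.5373e+02 -3.1000e-01  1.2495e+02] [ 0.19 -0.12  0.16] 14.38
124.5 [ 5.5372e+02 -3.0000e-01  1.2448e+02] [-0.49  0.07  0.1 ] 14.67
124.0 [ 5.5376e+02 -3.0000e-01  1.2397e+02] [-0.44 -0.65  0.07] 14.95
123.5 [ 5.5374e+02 -3.0000e-01  1.2349e+02] [0.13 0.06 0.25] 15.23
123.0 [ 5.5373e+02 -2.9000e-01  1.2298e+02] [-0.47  0.17  0.27] 15.52
122.5 [ 5.5374e+02 -3.0000e-01  1.2247e+02] [ 0.2  -0.08  0.46] 15.8
122.0 [ 5.5373e+02 -2.9000e-01  1.2198e+02] [-0.11 -0.4  -0.08] 16.08
121.5 [ 5.5372e+02 -3.0000e-01  1.2147e+02] [0.22 0.08 0.29] 16.37
121.0 [ 5.5372e+02 -2.8000e-01  1.2097e+02] [-0.07 -0.17 -0.26] 16.65
120.5 [ 5.5372e+02 -3.1000e-01  1.2046e+02] [-0.42 -0.39 -0.05] 16.93
120.0 [ 5.5372e+02 -2.9000e-01  1.1995e+02] [-0.12 -0.12  0.  ] 17.22
119.5 [ 5.5374e+02 -3.1000e-01  1.1948e+02] [0.17 0.07 0.02] 17.5
119.0 [ 5.5372e+02 -3.1000e-01  1.1897e+02] [-0.21 -0.2   0.07] 17.78
118.5 [ 5.5375e+02 -3.2000e-01  1.1850e+02] [-0.11 -0.3   0.5 ] 18.07
118.0 [ 5.5381e+02 -3.2000e-01  1.1828e+02] [-0.75 -0.07  2.42] 18.35
```

Contact came at TCP z≈118.3, so the button lies about 11 mm below the mouth, which is in range. Now I'll press it to its stop under force watch.

```bash
python3 - <<'E'
from h import *
b=np.load("bias.npy"); H=[553.75,-0.3]; z=118.0
while z>110:
    z-=0.6 if z>114.2 else .3
    arm.servo_line([*H,z],feed=25)
    f=F(4)-b; p=telemetry.read_tcp_pos()
    print(round(z,2),np.round(p,2),f.round(2),round(telemetry.read_time(),2))
    if f[2]>8.3 or np.hypot(f[0],f[1])>3: break
E
```

```text
117.4 [ 5.5382e+02 -3.1000e-01  1.1756e+02] [-0.91 -0.12  2.99] 18.63
116.8 [ 5.5381e+02 -3.0000e-01  1.1690e+02] [-1.25 -0.01  3.23] 18.92
116.2 [ 5.5383e+02 -2.9000e-01  1.1632e+02] [-1.12  0.24  3.76] 19.2
115.6 [ 5.5386e+02 -3.2000e-01  1.1571e+02] [-1.55 -0.25  3.98] 19.48
115.0 [ 5.5384e+02 -3.2000e-01  1.1509e+02] [-1.49 -0.21  4.76] 19.77
114.4 [ 5.5385e+02 -2.9000e-01  1.1451e+02] [-1.26 -0.08  5.37] 20.05
113.8 [ 5.5385e+02 -3.2000e-01  1.1390e+02] [-1.87  0.03  6.04] 20.33
113.5 [ 5.5386e+02 -3.3000e-01  1.1363e+02] [-1.48 -0.07  6.03] 20.62
113.2 [ 5.5386e+02 -3.4000e-01  1.1339e+02] [-1.79  0.12  6.15] 20.9
112.9 [ 5.5387e+02 -3.1000e-01  1.1311e+02] [-1.15  0.37  5.95] 21.18
112.6 [ 5.5386e+02 -2.9000e-01  1.1284e+02] [-1.76  0.16  6.81] 21.47
112.3 [ 5.5388e+02 -3.2000e-01  1.1271e+02] [-1.88  0.2   6.73] 21.75
112.0 [ 5.5394e+02 -3.0000e-01  1.1269e+02] [-2.13  0.23  8.46] 22.03
```

The force jumps at the stop: TCP z=112.7, 5.6 mm travel, matching 5.5 mm. I'll back off to about 7 N and push along radio +x.

```bash
python3 - <<'E'
from h import *
b=np.load("bias.npy"); H=np.array([553.75,-0.3]); z=112.35; u=np.array([np.cos(np.radians(9.15)),np.sin(np.radians(9.15))]); n=np.array([-u[1],u[0]])
arm.servo_line([*H,z],feed=25); f=F(6)-b; print(f.round(2)); fl=f[:2]@u
s=0; over=0
while s<45:
    s+=0.7 if s<2.8 else (1.5 if s<36 else 0.4)
    arm.servo_line([*(H+s*u),z],feed=25)
    f=F(4)-b; p=np.array(telemetry.read_tcp_pos()); lat=-f[:2]@u; side=f[:2]@n
    print(round(s,2),"act",((p[:2]-H)@u).round(2),p[2].round(2),"lat",lat.round(2),"side",side.round(2),"fz",f[2].round(2),"zc",round(z,2),round(telemetry.read_time(),2))
    if np.hypot(lat,side)+max(f[2],0)>14 or lat>6.5: break
    if p[2]>112.95: z-=0.2
    elif f[2]>8.3: z+=0.15
E
```

```text
[-1.86  0.04  7.16]
0.7 act 0.64 112.71 lat 2.23 side 0.55 fz 7.61 zc 112.35 22.62
1.4 act 1.3 112.7 lat 2.25 side 0.19 fz 7.37 zc 112.35 22.9
2.1 act 2.01 112.72 lat 2.39 side 0.3 fz 7.77 zc 112.35 23.18
2.8 act 2.71 112.71 lat 2.57 side 0.3 fz 7.47 zc 112.35 23.47
4.3 act 4.32 112.73 lat 2.38 side 0.4 fz 7.38 zc 112.35 23.75
5.8 act 5.82 112.72 lat 2.51 side -0.14 fz 7.49 zc 112.35 24.03
7.3 act 7.34 112.73 lat 2.25 side -0.07 fz 7.53 zc 112.35 24.32
8.8 act 8.85 112.75 lat 2.29 side 0.0 fz 7.75 zc 112.35 24.6
10.3 act 10.34 112.73 lat 1.91 side 0.43 fz 7.76 zc 112.35 24.88
11.8 act 11.84 112.75 lat 2.62 side 0.04 fz 7.21 zc 112.35 25.17
13.3 act 13.34 112.73 lat 2.36 side 0.13 fz 7.83 zc 112.35 25.45
14.8 act 14.83 112.74 lat 2.11 side 0.53 fz 7.73 zc 112.35 25.73
16.3 act 16.33 112.73 lat 1.85 side 0.13 fz 7.18 zc 112.35 26.02
17.8 act 17.82 112.73 lat 1.96 side 0.53 fz 7.38 zc 112.35 26.3
19.3 act 19.34 112.74 lat 2.23 side 0.47 fz 7.83 zc 112.35 26.58
20.8 act 20.83 112.72 lat 2.15 side 0.58 fz 7.62 zc 112.35 26.87
22.3 act 22.33 112.75 lat 2.29 side 0.44 fz 7.4 zc 112.35 27.15
[... 778 characters left out ...]
.5 act 38.34 112.72 lat 2.67 side 0.31 fz 8.0 zc 112.35 30.83
38.9 act 38.76 112.73 lat 2.66 side 0.2 fz 8.16 zc 112.35 31.12
39.3 act 39.16 112.72 lat 2.42 side 0.5 fz 7.88 zc 112.35 31.4
39.7 act 39.56 112.76 lat 2.09 side -0.0 fz 8.32 zc 112.35 31.68
40.1 act 39.83 112.75 lat 2.62 side 0.26 fz 7.46 zc 112.5 31.97
40.5 act 40.23 112.74 lat 2.42 side 0.26 fz 7.38 zc 112.5 32.25
40.9 act 40.32 112.71 lat 3.27 side 0.15 fz 7.29 zc 112.5 32.53
41.3 act 40.4 112.71 lat 3.47 side -0.02 fz 8.13 zc 112.5 32.82
41.7 act 40.52 112.69 lat 4.56 side 0.1 fz 9.02 zc 112.5 33.1
42.1 act 40.54 112.66 lat 4.87 side 0.47 fz 9.05 zc 112.65 33.38
42.5 act 40.65 112.67 lat 5.6 side -0.12 fz 9.33 zc 112.8 33.67
```

The push force rises sharply at about 40.3 mm with no further motion, so the cover is at its stop. I'll ease the sideways load, then withdraw straight up.

```bash
python3 - <<'E'
from h import *
b=np.load("bias.npy"); H=np.array([553.75,-0.3]); u=np.array([np.cos(np.radians(9.15)),np.sin(np.radians(9.15))])
def go(s,z,feed=25):
    arm.servo_line([*(H+s*u),z],feed=feed); f=F(4)-b; p=np.array(telemetry.read_tcp_pos())
    print(s,z,"act",((p[:2]-H)@u).round(2),p[2].round(2),"lat",(-f[:2]@u).round(2),"fz",f[2].round(2),round(telemetry.read_time(),2))
go(41.2,112.8)
go(40.8,113)
for z in (115,117,119,122): go(40.6,z)
go(40.6,136,40)
go(40.6,165,100)
R=np.array(telemetry.read_ee_rot())
arm.servo_line([575,-85,200],feed=200)
d=cam("wrist"); cv2.imwrite("pics/o.png",d["pixels"]); np.savez("o.npz",**d)
P=cloud(d).reshape(-1,3); near=np.linalg.norm(P[:,:2]-[593,6],axis=1)<50
Q=P[near&(P[:,2]>82)&(P[:,2]<94)]; r=cv2.minAreaRect(Q[:,:2].astype(np.float32)); print(len(Q),np.median(Q[:,2]),r,(np.array(r[0])-[553.85,-.42])@u)
print(telemetry.read_finger_gap()*85,telemetry.read_time(),telemetry.read_tcp_pos())
E
```

```text
41.2 112.8 act 40.34 112.75 lat 3.61 fz 7.07 33.95
40.8 113 act 40.25 112.99 lat 2.62 fz 6.14 34.23
40.6 115 act 40.21 114.78 lat 2.2 fz 4.87 34.52
40.6 117 act 40.45 116.73 lat 1.73 fz 3.04 34.8
40.6 119 act 40.59 118.53 lat -0.2 fz -0.04 35.08
40.6 122 act 40.7 122.03 lat 0.07 fz 0.23 35.38
40.6 136 act 40.71 136.3 lat 0.14 fz 0.36 35.92
40.6 165 act 40.58 165.05 lat 0.41 fz -0.07 36.39
2965 87.93313244335133 ((593.4525146484375, 5.896965026855469), (36.18330764770508, 35.374427795410156), 9.256917953491211) 40.10311076720284
17.167234983339654 37.0917 [574.47722839 -83.94877547 198.9757865 ]
```

View pics/o.png

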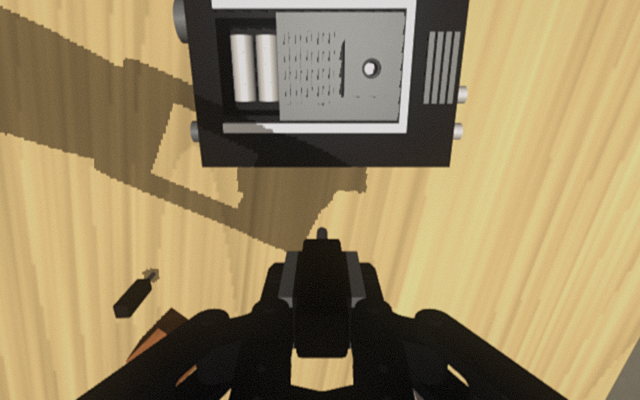

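The cover is wide open: the block moved 40.1 mm, batteries are exposed and the cover edge is against the end bar. The pin sits unchanged in the grip. Next I'll return the tool to its stand, watching force on the way in.

```bash
python3 - <<'E'
from h import *
R=Rdown(np.radians(54.5-180)); S=[440.9,-317.4]
arm.move_pose([*S,150],R)
arm.servo_line([*S,88],feed=120); arm.dwell(0.3); b=F(10); print(telemetry.read_tcp_pos(),telemetry.read_time())
for z in (80,77,74,71,67,63,59,56,54,52.5,51.5,51,50.5,50,49.6):
    arm.servo_line([*S,z],feed=40); f=F(4)-b; p=telemetry.read_tcp_pos()
    print(z,np.round(p,2),f.round(2),round(telemetry.read_time(),2))
    if f[2]>3 or np.hypot(f[0],f[1])>4: break
E
```

```text
[ 441.15848401 -317.6810983    88.57412207] 39.775
80 [ 440.62 -317.12   79.5 ] [-0.13  0.04  0.02] 40.16
77 [ 440.81 -317.32   76.84] [-0.17 -0.28 -0.02] 40.44
74 [ 440.78 -317.3    73.82] [0.08 0.39 0.12] 40.73
71 [ 440.76 -317.28   70.8 ] [ 0.23 -0.03  0.23] 41.01
67 [ 440.71 -317.21   66.66] [ 0.02 -0.08 -0.03] 41.29
63 [ 440.74 -317.24   62.73] [-0.1   0.01 -0.17] 41.58
59 [ 440.73 -317.24   58.73] [ 0.33 -0.4  -0.15] 41.86
56 [ 440.8  -317.28   55.83] [ 0.47 -0.49  0.5 ] 42.14
54 [ 440.83 -317.33   53.9 ] [ 0.22 -0.16  0.15] 42.42
52.5 [ 440.88 -317.37   52.45] [ 0.27 -0.27  0.59] 42.71
51.5 [ 440.86 -317.37   51.46] [ 0.47 -0.16  0.13] 42.99
51 [ 440.87 -317.37   50.96] [ 0.01 -0.63  0.03] 43.27
50.5 [ 440.89 -317.39   50.47] [ 0.28 -0.06  0.33] 43.56
50 [ 440.98 -317.48   50.2 ] [-0.5   0.25  2.15] 43.84
49.6 [ 441.02 -317.53   50.19] [-0.99  1.41  6.26] 44.12
```

Seated at TCP z=50.2, the same height as at pickup, with a firm reaction. I'll release to half opening, retreat straight up and check.

```bash
python3 - <<'E'
from h import *
S=[440.9,-317.4]
arm.servo_line([*S,50.1],feed=25)
hand.move_gripper(0.5); print(telemetry.read_finger_gap())
arm.servo_line([*S,160],feed=90)
R=np.array(telemetry.read_ee_rot())
p=np.array([*S,200])+R[:,1]*20
arm.servo_line(p.tolist(),feed=150)
d=cam("wrist"); cv2.imwrite("pics/e_w.png",d["pixels"])
P=cloud(d).reshape(-1,3); near=np.linalg.norm(P[:,:2]-[441,-317],axis=1)<45
for lo,hi in ((88,110),(28,42)):
    Q=P[near&(P[:,2]>lo)&(P[:,2]<hi)]; print(len(Q),np.median(Q[:,2]) if len(Q) else 0,cv2.minAreaRect(Q[:,:2].astype(np.float32)))
arm.servo_line([400,-200,260],feed=250)
a=cam("side")["pixels"]; t=cam("top")["pixels"]
cv2.imwrite("pics/e_s.png",cv2.resize(a[150:320,210:470],None,fx=3,fy=3)); cv2.imwrite("pics/e_t.png",cv2.resize(t[110:290,180:450],None,fx=2.9,fy=2.9))
print(telemetry.read_time(),F().round(2))
E
```

```text
0.49631583420914976
653 94.75434024043575 ((440.57073974609375, -316.8784484863281), (17.982908248901367, 18.229228973388672), 54.25926208496094)
3866 35.04617197521937 ((440.63232421875, -317.4139404296875), (60.088050842285156, 60.297203063964844), 55.35866165161133)
47.3667 [-0.01 -0.02 -0.2 ]
```

View pics/e_w.png

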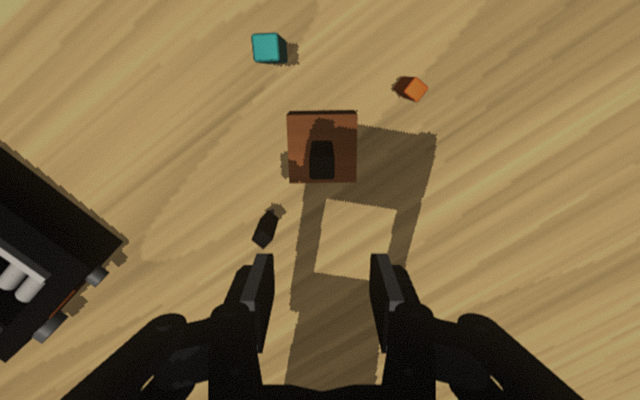

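View pics/e_s.png

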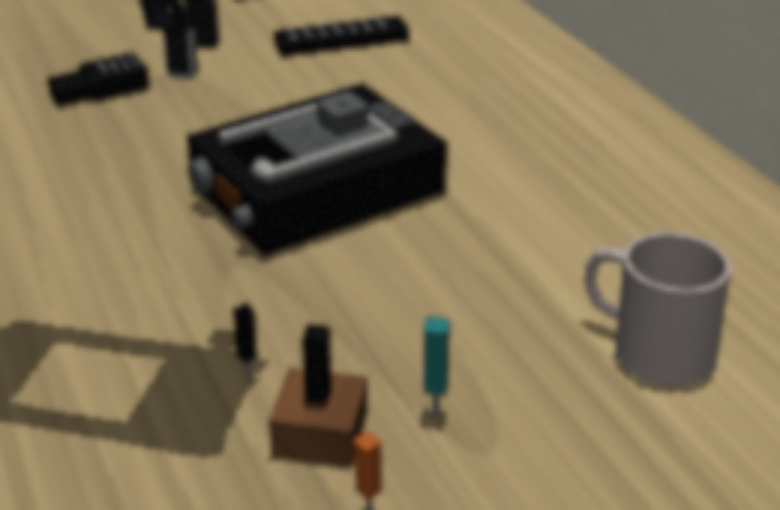

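View pics/e_t.png

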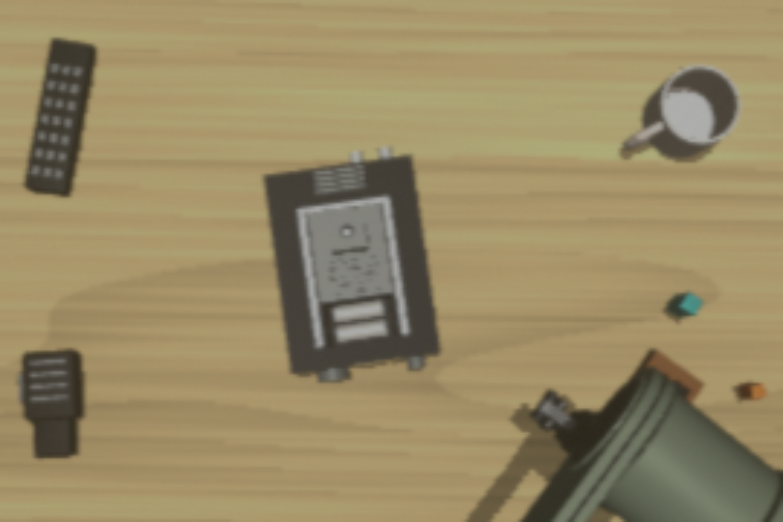

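The tool is upright in its stand with its top at 94.8 mm, as at the start. The cover is against the end bar and the bystanders haven't moved. Handing in.

```bash
python3 -c "
from bench import ticket
print(ticket.finish_job())"
```

```text
the job is handed in; nothing more can be done
None
```

The cover is fully open, the tool is back upright in its stand, and the job is handed in. My last clock reading, just before handing in, was 47.4 s.

- **Button:** I took the large black tool from the stand and felt the button about 11 mm below the mouth. I pressed it to its stop, 5.6 mm of travel against the stated 5.5 mm.
- **Cover:** With the button held, I pushed the cover until the force rose at the stop. The wrist camera put the block 40.1 mm from where it started. I then pulled the pin straight out.
- **Final checks:** The tool's handle top is at 94.8 mm with the handle's underside on the block, the same as before pickup. The cover lies against the end bar, and the microphone, remote, mug and look-alikes look unmoved.
- **Force margin:** At the end stop the downward press and sideways push briefly added up to about 14.9 N, right at the limit of about 15 N. The force readings are noisy by about 0.5 N. I eased off straight away.
- **Not tested:** I did not test the lock directly. I infer it because the button came up with the cover at 40.1 mm, beyond the 38.5 mm locking point.

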